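# Unload the module from the clamshell test fixture

## Task

Swing the clear lid of the sloping test fixture right over, past vertical, so that it stays open by itself, and only then lift the orange module out of its nest. Set it down gently in the blue tray, lying flat on the tray floor with its green board upward and its long side squared up with the tray's long side, and let go; leave the lid open. Do not shift the grey module in the red tray, the solder spool, the soldering-iron stand or the pliers.

Things in the scene. Friction and masses are not known exactly. Their poses are not given: they have to be found in the camera images.
- fixture: Grey test fixture, fixed, foot 150 x 126 mm. Origin: centre of its underside; z up; x level, the way its deck climbs; y left seen from the low side, which faces roughly to the robot. The deck slopes 30 degrees, low at -x: uphill is (0.866, 0, 0.5), its normal (-0.5, 0, 0.866) in this frame; its top passes 65 mm above the origin.
- nest (a point): Where the middle of the module's underside rests: top of a black pedestal 50 (uphill) x 70 x 10 mm on the deck. Stops rise 10 mm above it: on the low and high sides only 28 to 38 mm off the centre line (the 56 mm between is free for a finger, deck 10 mm below the module's underside, free for 35 mm out), and one in the middle of each short end.
- lid (a joint): Lid angle, rad: 0 shut (parallel to the deck), grows as it opens, stop at 2.0. The hinge runs uphill along the fixture's +y side; free edge and red bar are on the -y side and swing up and over to +y. Free hinge, no latch or spring: below 1.57 (vertical) it falls shut, beyond it falls open to the stop and rests there. Lid 0.25 kg.
- lid_hinge (a point): Point on the hinge axis, level with the middle of the lid. The axis is parallel to the deck's uphill direction.
- lid_bar (a point): Middle of the red round bar, 12 mm thick, 90 mm long, parallel to the hinge axis, in the lid's plane 160 mm from the axis. The lid is a clear plate 6 mm thick with blue edges, free edge 116 mm from the axis: a 38 mm gap to the bar lets a finger in. The bar is joined to it only at its two ends; when shut, all is free below the bar down to the table.
- module: The part to unload: orange moulded half-shell with a green circuit board in it, a rigid block 46 (x) x 76 (y) x 18 mm (z), about 0.09 kg. Origin: centre of its underside, z out of its board side. It starts in the nest, tilted with the deck: x uphill, y across, about 1.5 mm free all round. It is gripped across its 46 mm width (x) in the middle of its length.
- pass_tray: Blue open tray, fixed, outside 160 (x, long side) x 136 (y) x 15 mm high, walls and floor 3 mm thick. Origin: centre of its underside.
- reject_tray: Red open tray, same sizes and frame. Not to be used.
- reject_module: Grey module of the same size and frame, lying in the red tray. Leave it alone.
- spool: White solder spool standing on its flange, 60 mm diameter, 42 mm high, loose. Origin: centre of its underside. Leave it alone.
- iron_stand: Soldering-iron stand with iron, loose: black base 80 (x) x 60 (y) x 22 mm, the iron leans up to -x, its end 55 mm from the centre at 145 mm height. Origin: centre of its underside. Leave it alone.
- pliers: Red-handled pliers lying flat, about 130 x 46 x 14 mm, loose, jaws to +x. Origin near the pivot, on the table. Leave it alone.

How it is judged (in metres and radians):
On the way, in this order (a step that is already met when the one before it is completed fails the run):
1. the lid rests open beyond vertical while the module is still in its nest (value of joint lid above 1.85 rad and velocity of joint lid between -0.2 and 0.2 rad/s and distance between module and nest below 0.008 m), for 0.3 s.
2. the module is lifted clear of the nest with the lid open (value of joint lid above 1.85 rad and distance between module and nest above 0.05 m), for 0.1 s.
At the end, for the whole second after the job is handed in: Lid open beyond 1.85 rad; module at rest flat on the blue tray's floor (within 4 mm, tilt under 0.08 rad), green side up, long side within 0.26 rad of the tray's, its middle within 42 mm along and 44 mm across of the tray's middle (value of joint lid above 1.85 rad and x of module in the frame of pass_tray between -0.042 and 0.042 m and y of module in the frame of pass_tray between -0.044 and 0.044 m and z of module in the frame of pass_tray below 0.007 m and angle between module's own z axis and vertical below 0.08 rad and angle between the y axis of module and the x axis of pass_tray, either way round below 0.26 rad and linear speed of module below 0.02 m/s); the robot touches nothing.
It fails at once if the spool, iron stand or pliers is shifted by more than 20 mm (distance of any of spool, iron_stand, pliers from where it was at the start of the episode above 0.02 m).
It fails at once if the grey module is shifted by more than 15 mm (distance of reject_module from where it was at the start of the episode above 0.015 m).
It fails at once if the module comes down into the blue tray (last 50 mm) faster than 0.5 m/s (horizontal distance between module and pass_tray below 0.08 m and z of module in the frame of pass_tray below 0.05 m and linear speed of module above 0.5 m/s).
It also fails if it takes over 67 s, if anything falls off the work surface, if the arm or the gripper's body presses on something with over 40 N, if the wrist force passes 120 N, or if a joint passes its speed limit or range.

## Robot

A 6-joint arm with a two-finger parallel gripper is mounted at the origin on the work surface. World frame = base frame: x ahead of the robot, y to its left, z up, the work surface at z = 0. Lengths are in mm, angles in rad, forces in N, time in s.
With the tool pointing down it reaches from about 275 to 1000 mm from the base axis. Payload 8.4 kg.
Tool frame: the origin (TCP) lies on the centre line of the jaws, within the pads' length; the fingertips stand r.tip_reach ahead of it and the grasp point (between the pads) lies 3 mm ahead of it (r.tip_reach is the distance from the TCP to the fingertips, in mm); z points along the fingers, y is the direction in which the jaws open and shut (so a half turn about z gives the same grasp; the last joint's range is limited). The gripper opens to 85 mm and grips with 20 to 120 N. Pads are 22 mm wide; open, the fingers measure 114 mm over their backs; the gripper's body (76 mm by 85 mm) begins 54 mm behind the grasp point. The pads swing forward as they close: fully open they stand 13 mm farther back than shut.
Start: joints at [1.216, 0.353, 1.633, -0, 1.155, -0.002], TCP at [215.953, 586.509, 253.281] pointing down, gripper open.
Joint ranges: [-2.63, 2.63], [-0.92, 2.1], [0.06, 2.66], [-1.3, 4.44], [0, 2.69], [-3.02, 3.02]. Speed limits (rad/s): [2.22, 2.22, 2.79, 3.14, 3.14, 3.14].

## Interface

Orientations are given as [roll, pitch, yaw] about the fixed x, y, z axes, in that order (R = Rz(yaw) Ry(pitch) Rx(roll)).
In Python, from rig import sense, optics, r, nets gives the robot as it stands. The module is installed in compiled form; this text tells all that it offers.
- The arm moves only by the tool carry_out, never from a script. Its argument "increments" is a list that holds one entry, the list of rows, each a list of 6 numbers: the shift along the tool's x, y, z normalised to -1 to 1, where 1 is 40 cm, then the turn, a rotation vector about the tool's x, y, z normalised to -1 to 1, where 1 is 60 degrees. A call has 1 to 5 rows; each row is the pose to reach, as a shift and turn from the pose commanded when the call began, along the tool's axes at that moment; what a row does not reach only later rows make up. A row lasts 1/12 s, in which the tool goes at most 41.7 mm and 7.16 degrees, less where a joint would pass 70% of its speed; a pose out of reach is approached as far as the arm can. A call with a number of a shift or a turn outside -1 to 1 is refused whole. A call with a gripper value outside its range is refused whole. "hand" is the closure, from 0 (fully open) to 1 (shut), set as the call begins (left out, the last holds). The fingers move at their own pace and stop on an object; "squeeze" is the grip in N (left out, the last holds). Time passes only in rows, so rows that repeat a pose let the fingers close. It gives the time, the measured TCP pose, the force and the opening at its end, in the units of the state.
- sense(): the state, without advancing time (a new reading comes with each control period).
- optics.grab_frame(name): name is "side" or "top" or "wrist"; returns a dict with "img" (400x640x3 uint8, red, green, blue), "range_z" (400x640 float32, mm along the optical axis (not along the pixel's ray), 0 where there is no reading), "fov_y" (degrees; the focal length in pixels is half the picture's height over the tangent of half this angle, whatever the lens; pixels are square), "cx", "cy" (the principal point, pixels), "k1" (the pictures are not rectified: a ray, as slopes to the right and down, at radius r is drawn at 1 + k1 r^2 times it, then the intrinsics apply), "R" (3x3) and "t" (3): a world point X has camera coordinates R X + t. Camera axes: x right, y down, z forward; pixel columns grow to the right and rows downward; lengths in mm; the calibration is good to about 2 mm. A picture is of the moment at which its call begins.
- r.sign_off(): hands the job in, once; it reports no verdict.
Trained networks look in the newest picture that a camera, given by its name, has taken for a name from the list of things; names that differ only in an ending like _2 or _b are one class to them, and where a whole thing is asked for, a point or a joint stands for the part that bears it (a point fixed in the world has none). Each returns a list of dicts, best first, with "confidence" (0 to 1); they miss things now and then, are a little off and sometimes report something else, mostly with a low value. They report only what shows in the picture. A call takes as long as a camera call.
- nets.trace(target, camera): "mask" (400x640 bool, what is visible of it).
- nets.tip_of(target, camera): "point" ([x, y, z] in mm, in world coordinates, good to about 4 mm: a listed point, or the origin of a listed thing).
The state is a dict: "clock": time; "qpos": joint angles; "qvel": joint speeds; "joint_efforts": joint torques, N m; "eef_pos": TCP position; "tcp_rot": TCP orientation; "contact_force": force on the tool from outside, world axes, zero at the start; "wrist_torque": the same for the moment, N m; "opening": opening from 0.0 (shut) to 1.0 (fully open).
Only numpy, scipy, OpenCV 4.12 (cv2) and the standard library are available. Lean on these libraries where they do the work, as an engineer would, in place of code of your own. Each camera call takes 0.05 s, during which the arm holds its last target.

## Working session

There is one attempt and no reset: what is moved stays moved. The work goes in short steps, Python scripts to look and compute and a tool call to move; the robot and the scene stay as the last step left them, time stands still between calls to the robot, and variables do not carry over. Pictures are saved under pics/ and viewed, and the job is handed in when it is done.

Besides the shell and the picture viewer there is one more tool, called as name([rows], argument=value, ...), one row to a line, values as JSON. carry_out: Moves the arm, as the interface text tells. Its arguments: {"type":"object","properties":{"increments":{"type":"array","items":{"type":"array","items":{"type":"array","items":{"type":"number","minimum":-1,"maximum":1}}}},"hand":{"type":"number"},"squeeze":{"type":"number"}},"required":["increments"]}

```bash
ls; mkdir -p pics; cat > h.py <<'E'
from rig import sense, optics, r, nets
import numpy as np, cv2
from scipy.spatial.transform import Rotation as Ro
def save(f,n): cv2.imwrite('pics/'+n+'.png', f['img'][:,:,::-1])
def world(f,u,v,z=None):
    F=200/np.tan(np.radians(f['fov_y'])/2)
    d=np.array([(u-f['cx'])/F,(v-f['cy'])/F]); s=d.copy()
    for _ in range(20): s=d/(1+f['k1']*(s@s))
    if z is None: z=f['range_z'][int(v),int(u)]
    return f['R'].T@(np.array([s[0],s[1],1])*z-f['t'])
E
python3 - <<'E'
from h import *
s=sense(); print({k:np.round(v,3) for k,v in s.items()}, r.tip_reach)
for c in ['side','top','wrist']:
    f=optics.grab_frame(c); save(f,c+'0'); print(c,f['fov_y'],np.round(-f['R'].T@f['t']))
    for n in ['fixture','nest','lid_hinge','lid_bar','module','pass_tray','reject_tray','reject_module','spool','iron_stand','pliers']:
        try: print(n,[(np.round(d['point'],0),round(d['confidence'],2)) for d in nets.tip_of(n,c)[:2]])
        except Exception as e: print(n,e)
E
```

```text
pics
{'clock': np.float64(0.0), 'qpos': array([ 1.216,  0.354,  1.634, -0.   ,  1.155, -0.002]), 'qvel': array([-0.002, -0.001,  0.   , -0.002,  0.   ,  0.   ]), 'joint_efforts': array([ 2.0000e-03, -6.0525e+01, -3.4207e+01,  0.0000e+00,  9.0000e-03,
        0.0000e+00]), 'eef_pos': array([215.818, 586.086, 252.552]), 'tcp_rot': array([-3.14 ,  0.   ,  2.789]), 'contact_force': array([ 0.496, -0.493, -0.051]), 'wrist_torque': array([-0.018, -0.006, -0.023]), 'opening': np.float64(1.0)} 22.0
side 47.3830702183273 [ 460. -772.  804.]
fixture [(array([624., 130.,   6.]), 0.59)]
nest [(array([615., 135.,  77.]), 0.56)]
lid_hinge [(array([600., 193.,  92.]), 0.8)]
lid_bar [(array([614.,  32.,  94.]), 0.91)]
module []
pass_tray [(array([ 477., -354.,    4.]), 0.55)]
reject_tray []
reject_module [(array([ 521., -136.,    3.]), 0.91)]
spool [(array([439.,   2.,  -0.]), 0.96)]
iron_stand [(array([689., -90.,  -3.]), 0.76)]
pliers [(array([506., 372.,  -2.]), 0.56)]
top 54.97206143946037 [ 364.    9. 1111.]
fixture [(array([623., 133.,   2.]), 0.61)]
nest [(array([614., 135.,  74.]), 0.7)]
lid_hinge [(array([599., 193.,  95.]), 0.91)]
lid_bar [(array([611.,  31., 100.]), 0.59)]
module []
pass_tray [(array([ 477., -353.,    0.]), 0.73)]
reject_tray [(array([ 526., -158.,   -0.]), 0.56)]
reject_module [(array([ 523., -137.,    2.]), 0.65)]
spool [(array([435.,  -1.,  -0.]), 0.87), (array([ 693., -102.,    0.]), 0.43)]
iron_stand [(array([692., -98.,  -2.]), 0.58)]
pliers []
wrist 67.69281669606852 [138. 616. 374.]
fixture []
nest []
lid_hinge []
lid_bar []
module []
pass_tray []
reject_tray []
reject_module []
spool [(array([435.,  -0.,  -2.]), 0.55)]
iron_stand []
pliers [(array([515., 374.,   3.]), 0.64)]
```

View pics/side0.png

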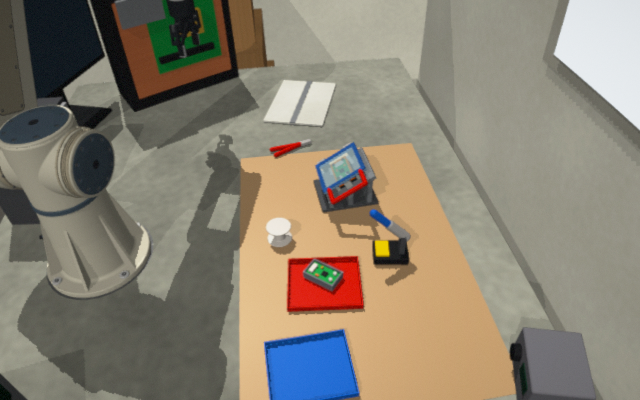

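View pics/top0.png

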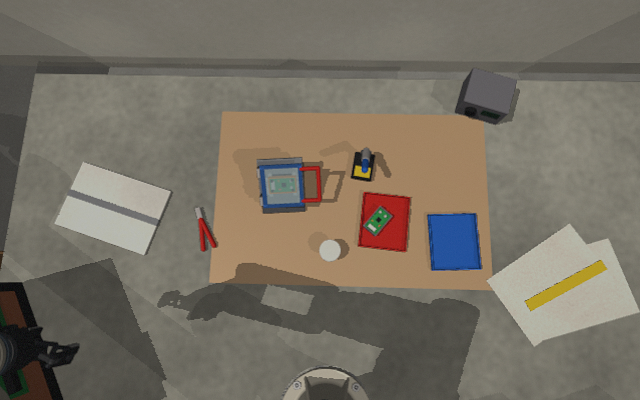

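The overhead view shows the fixture at (283,185) with its red bar at (312,184). The spool is at (330,250), the red tray at (385,222), the blue tray at (455,240) and the iron stand at (363,165). The arm is off to the left.

```bash
python3 - <<'E'
from h import *
for c in ['top','side']:
    f=optics.grab_frame(c)
    def pts(m,n=None):
        vs,us=np.nonzero(m&(f['range_z']>0)); P=np.array([world(f,u,v) for u,v in zip(us,vs)]); return P
    hsv=cv2.cvtColor(f['img'],cv2.COLOR_RGB2HSV).astype(int)
    red=((hsv[...,0]<8)|(hsv[...,0]>172))&(hsv[...,1]>150)&(hsv[...,2]>80)
    blue=(abs(hsv[...,0]-110)<12)&(hsv[...,1]>140)&(hsv[...,2]>60)
    P=pts(red); P=P[(P[:,2]>40)&(P[:,0]>540)&(P[:,1]>0)&(P[:,1]<100)]
    b=P[P[:,1]<50] ; print(c,'bar n',len(P),'med',np.median(b,0).round(1)); 
    k=P[P[:,1]<44]; cc=k.mean(0);u,s,vt=np.linalg.svd(k-cc); print(' axis',vt[0].round(3),cc.round(1),((k-cc)@vt[0]).min().round(),((k-cc)@vt[0]).max().round())
    B=pts(blue)
    L=B[(B[:,2]>50)&(B[:,1]>50)]; print(' lid blue',len(L),L.min(0).round(),L.max(0).round())
    T=B[(B[:,2]<30)&(B[:,1]<-200)]; rect=cv2.minAreaRect(T[:,:2].astype(np.float32)); print(' tray',rect)
    I=B[(B[:,1]>-200)&(B[:,1]<0)]; 
    if len(I): print(' iron',len(I),I[I[:,2].argmax()].round(),I.min(0).round(),I.max(0).round())
    for n in ['iron_stand','pliers','spool','fixture']:
        for d in nets.trace(n,c)[:1]:
            Q=pts(d['mask']); print(' ',n,round(d['confidence'],2),np.percentile(Q,2,axis=0).round(),np.percentile(Q,98,axis=0).round(), Q[Q[:,2].argmax()].round())
    big=cv2.resize(f['img'][140:240,230:400] if c=='top' else f['img'][130:230,270:440],None,fx=4.5,fy=4.5,interpolation=cv2.INTER_CUBIC); save({'img':big},c+'z')
E
```

```text
top bar n 263 med [608.8  33.1  98.2]
 axis [-0.868 -0.034 -0.496] [606.9  32.7  97.2] -51.0 47.0
 lid blue 449 [547.  73.  51.] [657. 197. 130.]
 tray ((472.08795166015625, -354.6138916015625), (156.20193481445312, 137.36802673339844), 1.655531644821167)
 iron 75 [643. -89. 144.] [637. -99.  95.] [678. -82. 144.]
  iron_stand 0.81 [ 638. -125.    8.] [721. -67. 140.] [643. -89. 144.]
  pliers 0.73 [ 491. -169.   11.] [ 561. -106.   23.] [ 552. -162.   25.]
  spool 0.87 [407. -29.  -1.] [461.  24.  44.] [443.   4.  45.]
  fixture 0.81 [546.  28.  -1.] [682. 198. 125.] [647. 174. 130.]
side bar n 308 med [608.4  30.2  96.2]
 axis [-0.867 -0.058 -0.494] [609.5  30.5  97.4] -50.0 49.0
 lid blue 337 [549.  70.  66.] [657. 189. 131.]
 tray ((472.1581115722656, -354.7169494628906), (157.97747802734375, 137.79354858398438), 2.7875139713287354)
 iron 155 [643. -89. 145.] [ 634. -102.  104.] [677. -85. 145.]
  iron_stand 0.64 [ 640. -129.    1.] [726. -30. 140.] [643. -89. 145.]
  pliers 0.54 [435. 327.   2.] [545. 383.  16.] [486. 355.  17.]
  spool 0.59 [409. -29.   0.] [463.  24.  44.] [442.  10.  45.]
  fixture 0.82 [548.  28.   5.] [682. 188. 125.] [653. 106. 131.]
```

```bash
python3 - <<'E'
import cv2,numpy as np
a=cv2.imread('pics/topz.png');b=cv2.imread('pics/sidez.png')
c=np.hstack([a,b]);c=cv2.resize(c,(800,int(c.shape[0]*800/c.shape[1])));cv2.imwrite('pics/both.png',c)
E
```

```text
(no output)
```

View pics/sidez.png

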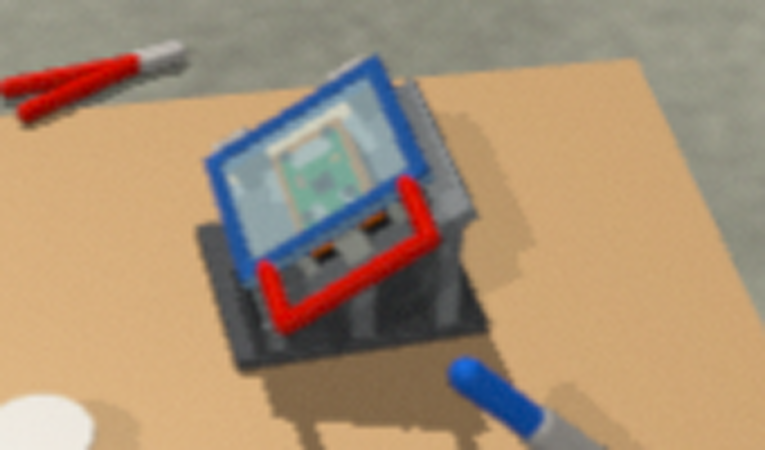

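View pics/topz.png

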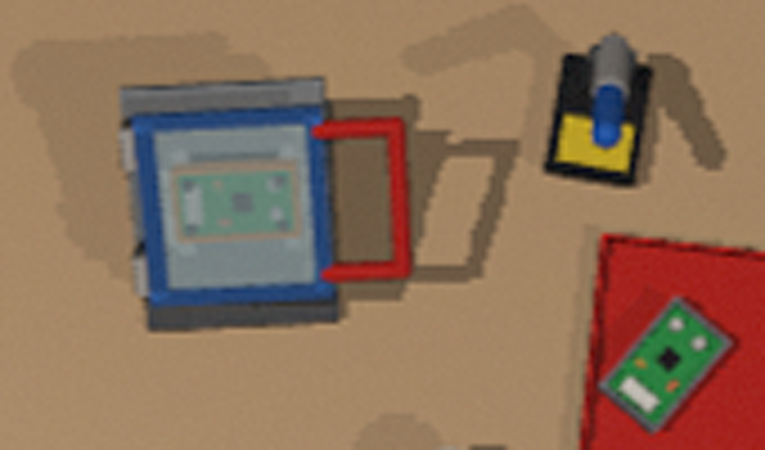

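```bash
cat >> h.py <<'E'
PSI=0.06
def state():
    s=sense(); p=np.array(s['eef_pos']); R=Ro.from_euler('xyz',s['tcp_rot']); return s,p,R
def Rdown(ang):  # tool down, tool y at world angle ang
    return Ro.from_euler('xyz',[np.pi,0,ang+np.pi/2])
def row(p,R,tp,tR):
    sh=R.inv().apply(np.array(tp)-p)/400; tu=(R.inv()*tR).as_rotvec()/np.radians(60)
    return np.round(np.r_[sh,tu],4).tolist()
yv=np.array([-np.sin(PSI),np.cos(PSI),0]); xv=np.array([np.cos(PSI),np.sin(PSI),0]); nv=-0.5*xv+np.array([0,0,.866]); uv=.866*xv+np.array([0,0,.5])
E
python3 - <<'E'
from h import *
s,p,R=state()
print(row(p,R,[610,32,260],Rdown(1.57+PSI)))
E
```

```text
[-1.4034, -0.9605, -0.0168, 0.0, 0.0, -0.3934]
```

carry_out([
  [[-0.7,-0.48,-0.05,0,0,-0.39],[-0.7,-0.48,-0.05,0,0,-0.39],[-0.7,-0.48,-0.05,0,0,-0.39],[-0.7,-0.48,-0.05,0,0,-0.39],[-0.7,-0.48,-0.05,0,0,-0.39]],
], hand=0.58)

```text
clock: 2.72
eef_pos: [335.7, 417.2, 265.6]
tcp_rot: [3.141, 0.0, -3.082]
contact_force: [0.5, -0.2, 0.4]
opening: 0.422
```

```bash
cat > p.py <<'E'
from h import *
import sys
s,p,R=state(); a=[float(eval(x)) for x in sys.argv[1:5]]
print(row(p,R,a[:3],Rdown(a[3])),p.round(),s['clock'],s['opening'])
E
python3 p.py 610 32 270 1.63
```

```text
[-0.6275, -1.0019, -0.011, 0.0002, 0.0003, 0.0001] [336. 417. 266.] 2.7167 0.4219566248989988
```

carry_out([
  [[-0.6275,-1,-0.01,0,0,0],[-0.6275,-1,-0.01,0,0,0],[-0.6275,-1,-0.01,0,0,0],[-0.6275,-1,-0.01,0,0,0],[-0.6275,-1,-0.01,0,0,0]],
])

```text
clock: 3.13
eef_pos: [456.3, 246.8, 267.5]
tcp_rot: [3.141, 0.001, -3.086]
contact_force: [1.3, 0.2, -0.5]
opening: 0.419
```

```bash
python3 p.py 610 32 200 1.63
```

```text
[-0.3537, -0.5577, 0.1688, 0.0003, 0.0006, -0.0033] [456. 247. 268.] 3.1333 0.4190204785221027
```

carry_out([
  [[-0.3537,-0.5577,0.12,0,0,0],[-0.3537,-0.5577,0.12,0,0,0],[-0.3537,-0.5577,0.12,0,0,0],[-0.3537,-0.5577,0.12,0,0,0],[-0.3537,-0.5577,0.12,0,0,0]],
])

```text
clock: 3.55
eef_pos: [575.6, 80.0, 229.8]
tcp_rot: [3.141, 0.001, -3.086]
contact_force: [0.9, 0.6, 0.1]
opening: 0.417
```

```bash
python3 p.py 610 32 170 1.63
```

```text
[-0.0792, -0.1245, 0.1494, 0.0001, 0.0005, -0.0036] [576.  80. 230.] 3.55 0.4170919289858995
```

carry_out([
  [[-0.079,-0.1245,0.05,0,0,0],[-0.079,-0.1245,0.1,0,0,0],[-0.079,-0.1245,0.15,0,0,0],[-0.079,-0.1245,0.15,0,0,0],[-0.079,-0.1245,0.15,0,0,0]],
])

```text
clock: 3.97
eef_pos: [608.1, 33.8, 169.1]
tcp_rot: [3.141, -0.003, -3.087]
contact_force: [0.2, 0.7, 0.4]
opening: 0.414
```

```bash
python3 p.py 610 32 97 1.63;python3 - <<'E'
from h import *
f=optics.grab_frame('wrist'); save(f,'w1')
print([(d['point'],d['confidence']) for d in nets.tip_of('lid_bar','wrist')[:1]])
print([(d['point'],d['confidence']) for d in nets.tip_of('lid_hinge','wrist')[:1]])
f=optics.grab_frame('side'); save({'img':cv2.resize(f['img'][80:230,250:450],None,fx=4,fy=4)},'s1')
E
```

```text
[-0.005, -0.0048, 0.1802, 0.0002, -0.0027, -0.004] [608.  34. 169.] 3.9667 0.4139179984894932
[([606.7, 33.4, 93.1], 0.57)]
[]
```

View pics/w1.png

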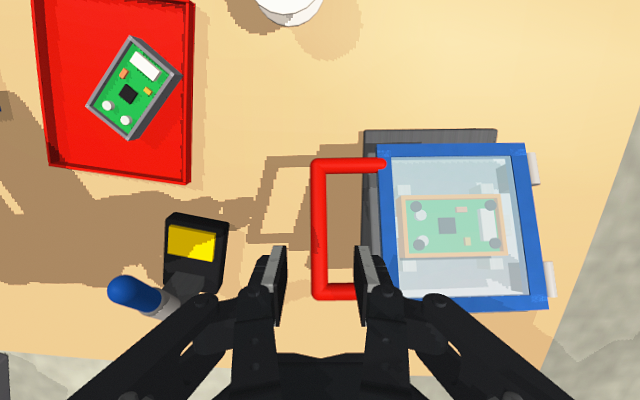

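View pics/s1.png

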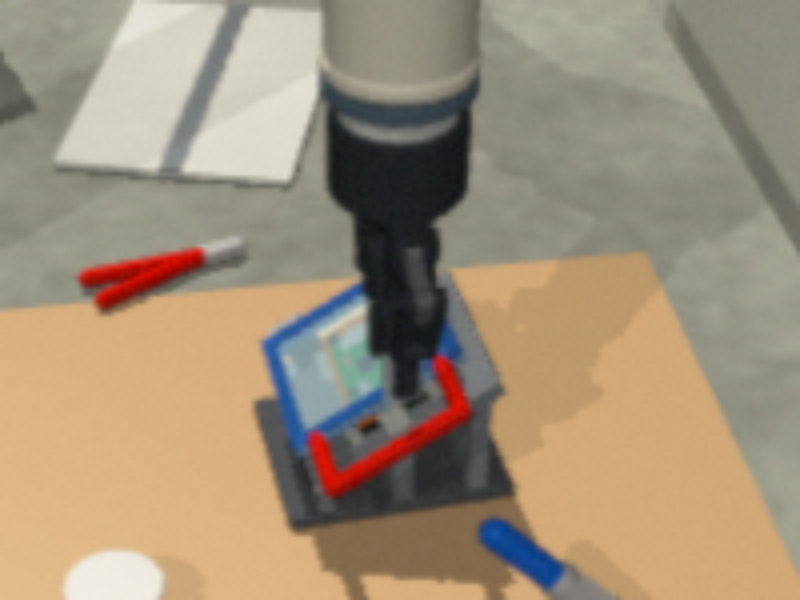

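The wrist view shows the bar (column 318) midway between the fingers (272 and 368), and the side view agrees. I'm going down onto it.

carry_out([
  [[-0.004,-0.003,0.06,0,0,0],[-0.004,-0.003,0.12,0,0,0],[-0.004,-0.003,0.18,0,0,0],[-0.004,-0.003,0.18,0,0,0]],
])

```text
clock: 4.5
eef_pos: [608.4, 33.4, 95.2]
tcp_rot: [-3.142, -0.004, -3.085]
contact_force: [-1.7, 1.1, 0.4]
opening: 0.419
```

carry_out([
  [[0,0,0,0,0,0],[0,0,0,0,0,0],[0,0,0,0,0,0],[0,0,0,0,0,0],[0,0,0,0,0,0]],
], hand=1, squeeze=25)

```text
clock: 4.92
eef_pos: [611.6, 32.8, 99.7]
tcp_rot: [-3.141, 0.003, -3.086]
contact_force: [-1.7, -2.2, 6.8]
opening: 0.128
```

```bash
cat > arc.py <<'E'
from h import *
import sys
# args: start theta, list of thetas -> rows relative to current pose
s,p,R=state(); a=[float(x) for x in sys.argv[1:]]
C=lambda t:160*(-np.cos(t)*yv+np.sin(t)*nv)
print(p.round(1),s['opening'],s['contact_force'].round(1) if hasattr(s['contact_force'],'round') else s['contact_force'])
if len(a)>1:
  print([row(p,R,p+C(t)-C(a[0]),R) for t in a[1:]])
E
python3 arc.py 0 0.1 0.2 0.3 0.4 0.5
```

```text
[611.6  32.8  99.7] 0.12795602664887537 [-1.7 -2.2  6.8]
[[0.0199, 0.0019, -0.0346, 0.0, 0.0, 0.0], [0.0396, 0.0078, -0.0689, 0.0, 0.0, 0.0], [0.0589, 0.0176, -0.1025, 0.0, 0.0, 0.0], [0.0777, 0.0312, -0.1351, 0.0, 0.0, 0.0], [0.0957, 0.0485, -0.1663, 0.0, 0.0, 0.0]]
```

carry_out([
  [[0.02,0.002,-0.0346,0,0,0],[0.04,0.008,-0.069,0,0,0],[0.059,0.0176,-0.1025,0,0,0],[0.0777,0.031,-0.135,0,0,0],[0.0957,0.0485,-0.166,0,0,0]],
])

```text
clock: 5.33
eef_pos: [571.9, 48.3, 166.2]
tcp_rot: [-3.138, 0.002, -3.085]
contact_force: [0.9, -12.3, 4.6]
opening: 0.131
```

```bash
python3 arc.py 0.5 0.6 0.7 0.8 0.9 1.0
```

```text
[571.9  48.3 166.2] 0.13105884076014487 [  0.9 -12.3   4.6]
[[0.0171, 0.0207, -0.0296, 0.0, 0.0, 0.0], [0.033, 0.0448, -0.0573, 0.0, 0.0, 0.0], [0.0477, 0.0719, -0.0828, 0.0, 0.0, 0.0], [0.0609, 0.1018, -0.1057, 0.0, 0.0, 0.0], [0.0726, 0.1342, -0.126, 0.0, 0.0, 0.0]]
```

carry_out([
  [[0.017,0.0207,-0.0296,0,0,0],[0.033,0.045,-0.0573,0,0,0],[0.0477,0.072,-0.0828,0,0,0],[0.061,0.102,-0.1057,0,0,0],[0.0726,0.134,-0.126,0,0,0]],
])

```text
clock: 5.75
eef_pos: [538.6, 99.0, 217.6]
tcp_rot: [-3.136, -0.0, -3.085]
contact_force: [-7.8, -15.0, 17.4]
opening: 0.126
```

```bash
python3 arc.py 1 1.1 1.2 1.3 1.4 1.5; python3 - <<'E'
from h import *
f=optics.grab_frame('side'); save({'img':cv2.resize(f['img'][50:230,200:450],None,fx=3,fy=3)},'s2')
E
```

```text
[538.6  99.  217.6] 0.12616248934227772 [ -7.8 -15.   17.4]
[[0.0101, 0.0345, -0.0174, 0.0, 0.0, 0.0], [0.0184, 0.0709, -0.0318, 0.0, 0.0, 0.0], [0.0248, 0.1088, -0.0429, 0.0, 0.0, 0.0], [0.0294, 0.1477, -0.0507, 0.0, 0.0, 0.0], [0.0319, 0.1874, -0.0551, 0.0, 0.0, 0.0]]
```

View pics/s2.png

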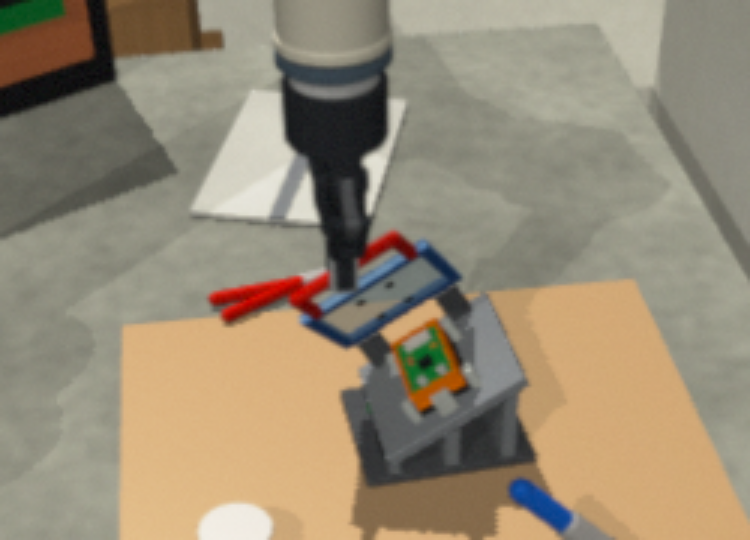

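Partway through: the lid is raised near (380,290) in the zoomed view, and the module has stayed in its nest. The force is mildly radial, so I'm easing the arc outward a little.

carry_out([
  [[0.014,0.032,-0.024,0,0,0],[0.022,0.068,-0.04,0,0,0],[0.0288,0.1058,-0.052,0,0,0],[0.0334,0.1447,-0.06,0,0,0],[0.036,0.1844,-0.065,0,0,0]],
])

```text
clock: 6.22
eef_pos: [519.8, 175.3, 241.4]
tcp_rot: [-3.141, -0.001, -3.086]
contact_force: [-2.4, -1.6, -1.9]
opening: 0.13
```

```bash
python3 arc.py 1.5 1.6 1.7 1.8 1.85 1.9; python3 - <<'E'
from h import *
f=optics.grab_frame('side'); save({'img':cv2.resize(f['img'][50:230,200:450],None,fx=3,fy=3)},'s3')
E
```

```text
[519.8 175.3 241.4] 0.13008548586409102 [-2.4 -1.6 -1.9]
[[0.0006, 0.04, -0.0007, 0.0, 0.0, 0.0], [-0.0008, 0.0798, 0.002, 0.0, 0.0, 0.0], [-0.0042, 0.1192, 0.0082, 0.0, 0.0, 0.0], [-0.0066, 0.1386, 0.0125, 0.0, 0.0, 0.0], [-0.0096, 0.1577, 0.0177, 0.0, 0.0, 0.0]]
```

View pics/s3.png

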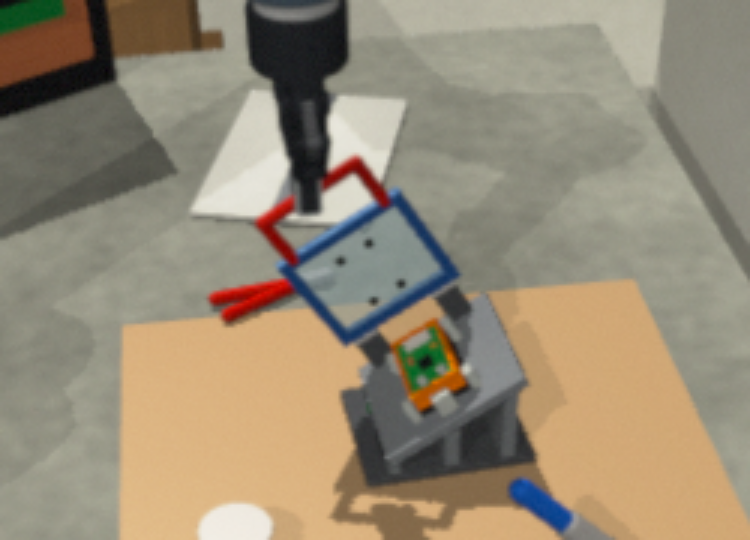

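The lid is close to vertical and still gripped, with the bar at about (300,190) in the crop.

carry_out([
  [[0.0006,0.04,-0.0007,0,0,0],[-0.0008,0.08,0.002,0,0,0],[-0.004,0.119,0.008,0,0,0],[-0.0066,0.1386,0.0125,0,0,0],[-0.0096,0.158,0.0177,0,0,0]],
])

```text
clock: 6.68
eef_pos: [520.1, 238.7, 233.6]
tcp_rot: [-3.141, -0.002, -3.085]
contact_force: [-6.1, -0.8, -0.5]
opening: 0.127
```

```bash
python3 arc.py 1.86 1.9 1.95
```

```text
[520.1 238.7 233.6] 0.12661756072772404 [-6.1 -0.8 -0.5]
[[-0.0024, 0.0152, 0.0042, 0.0, 0.0, 0.0], [-0.0058, 0.034, 0.0102, 0.0, 0.0, 0.0]]
```

carry_out([
  [[-0.0024,0.0152,0.0042,0,0,0],[-0.005,0.028,0.009,0,0,0],[-0.005,0.028,0.009,0,0,0]],
])

```text
clock: 6.93
eef_pos: [521.8, 250.0, 229.4]
tcp_rot: [3.142, -0.002, -3.086]
contact_force: [-6.2, 0.5, -1.1]
opening: 0.13
```

carry_out([
  [[0,0,0,0,0,0],[0,0,0,0,0,0],[0,0,0,0,0,0],[0,0,0,0,0,0],[0,0,0,0,0,0]],
], hand=0.45)

```text
clock: 7.35
eef_pos: [523.0, 249.4, 230.4]
tcp_rot: [3.141, 0.001, -3.086]
contact_force: [0.8, 0.1, 0.4]
opening: 0.548
```

carry_out([
  [[0,0,-0.06,0,0,0],[0,0,-0.16,0,0,0],[0,0,-0.26,0,0,0],[0,0,-0.26,0,0,0],[0,0,-0.26,0,0,0]],
])

```text
clock: 7.77
eef_pos: [523.9, 249.9, 337.0]
tcp_rot: [3.139, 0.005, -3.086]
contact_force: [-0.4, -0.8, -0.1]
opening: 0.549
```

```bash
python3 - <<'E'
from h import *
f=optics.grab_frame('side'); save({'img':cv2.resize(f['img'][50:230,200:450],None,fx=3,fy=3)},'s4')
for c in ['side','top']:
  if c=='top': f=optics.grab_frame(c)
  for n in ['nest','module','lid_bar','lid_hinge']: print(c,n,[(np.round(d['point'],1),round(d['confidence'],2)) for d in nets.tip_of(n,c)[:1]])
  hsv=cv2.cvtColor(f['img'],cv2.COLOR_RGB2HSV).astype(int)
  m=(abs(hsv[...,0]-70)<20)&(hsv[...,1]>120)&(f['range_z']>0)
  o=(abs(hsv[...,0]-14)<6)&(hsv[...,1]>180)&(f['range_z']>0)
  for k in (m,o,m|o):
    vs,us=np.nonzero(k); P=np.array([world(f,u,v) for u,v in zip(us,vs)]); P=P[(P[:,0]>560)&(P[:,0]<670)&(P[:,1]>85)&(P[:,1]<185)&(P[:,2]>50)]
    if len(P)<5: continue
    cc=P.mean(0); U=P-cc; print(len(P),cc.round(1),'n-height',np.percentile(U@nv,[5,50,95]).round(1),'u',np.percentile(U@uv,[1,99]).round(1),'y',np.percentile(U@yv,[1,99]).round(1)); 
    print(cv2.minAreaRect(np.c_[U@uv,U@yv].astype(np.float32)))
    u,s_,vt=np.linalg.svd(U); print(vt[2].round(3))
print(sense()['clock'])
E
```

```text
side nest [(array([620.4, 136.6,  75.8]), 0.7)]
side module [(array([616.8, 131.1,  71.3]), 0.9)]
side lid_bar [(array([521.5, 253.9, 220.7]), 0.68)]
side lid_hinge [(array([600.8, 191.1,  91.4]), 0.85)]
112 [607.9 131.6  84.8] n-height [-1.9 -0.1  2.6] u [-17.2  16.8] y [-23.1  31.2]
((-0.32727813720703125, 4.136333465576172), (55.64472961425781, 35.83793258666992), 89.99475860595703)
[-0.498 -0.02   0.867]
175 [613.6 118.8  85.9] n-height [-12.8   1.8   7.5] u [-26.2  19.1] y [-26.7  51.8]
((-3.2220306396484375, 13.271036148071289), (45.894622802734375, 81.85894775390625), 1.5703063011169434)
[ 0.421  0.097 -0.902]
287 [611.4 123.8  85.5] n-height [-12.    0.9   6.3] u [-24.   20.9] y [-31.3  46.6]
((-1.3450450897216797, 8.14059829711914), (45.894622802734375, 81.85894775390625), 1.5703063011169434)
[ 0.434  0.09  -0.897]
top nest [(array([613.8, 133.8,  71.7]), 0.96)]
top module [(array([614.6, 133.7,  80.8]), 0.76)]
top lid_bar [(array([520.4, 252.3, 224.8]), 0.71)]
top lid_hinge [(array([598.7, 192. ,  94.8]), 0.67)]
202 [608.5 129.2  83.7] n-height [-2.9 -0.   3. ] u [-18.1  18.1] y [-29.5  34.8]
((-0.21763992309570312, 2.819089889526367), (36.1489143371582, 64.88111114501953), 0.9688607454299927)
[ 0.497  0.039 -0.867]
111 [615.3 130.6  88.9] n-height [-13.    1.5   6.8] u [-30.7  15.6] y [-36.1  38.4]
((-7.472166061401367, 2.912647247314453), (46.404666900634766, 77.80919647216797), 2.5135281085968018)
[-0.401 -0.02   0.916]
313 [610.9 129.7  85.5] n-height [-5.5 -0.1  5.8] u [-23.8  20.8] y [-35.3  37.8]
((-1.9551563262939453, 3.6022262573242188), (46.404666900634766, 77.8092041015625), 2.5135254859924316)
[-0.456 -0.03   0.89 ]
8.2667
```

View pics/s4.png

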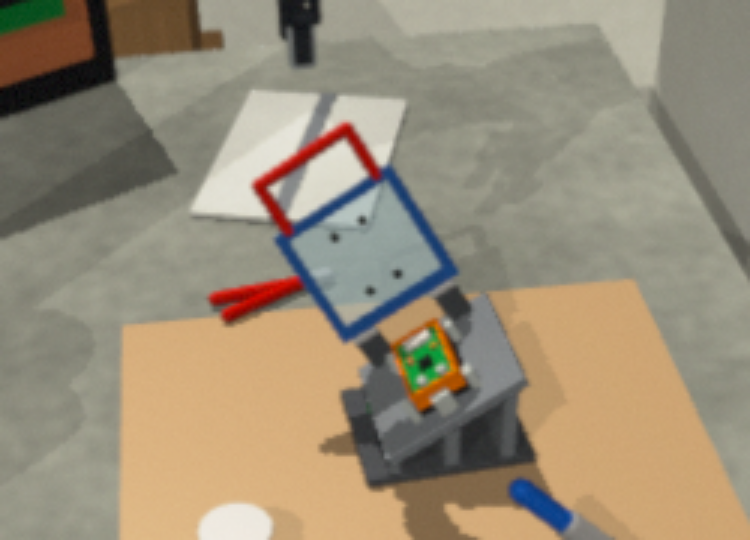

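The lid rests open at about (350,230) in the crop, with the bar measured near (521,253,223). The module is still in its nest. Next I turn the tool and approach along the deck normal.

```bash
cat > m.py <<'E'
from h import *
import sys
# position args + optional; deck-aligned tool
s,p,R=state(); RT=Ro.from_matrix(np.c_[yv,uv,-nv])
P0=np.array([608,133.5,84.2]); h,da,db=[float(x) for x in sys.argv[1:4]]
t=P0+h*nv+da*uv+db*yv
print('tgt',t.round(1),'at',p.round(1),s['clock'],row(p,R,t,RT))
E
python3 m.py 190 0 0
```

```text
tgt [513.2 127.8 248.7] at [522.4 249.4 333.4] 8.2667 [0.0398, -0.3021, 0.2119, -0.3935, -0.3912, 1.4585]
```

carry_out([
  [[0.02,-0.302,0,0,0,0.75],[0.02,-0.302,0,0,0,0.75],[0.02,-0.302,0,0,0,0.75],[0.02,-0.302,0,0,0,0.75],[0.02,-0.302,0,0,0,0.75]],
], hand=0.2)

```text
clock: 8.68
eef_pos: [521.3, 126.3, 334.1]
tcp_rot: [-3.141, 0.0, 2.563]
contact_force: [-0.1, 0.3, -0.4]
opening: 0.798
```

```bash
python3 m.py 190 0 0
```

```text
tgt [513.2 127.8 248.7] at [521.3 126.3 334.1] 8.6833 [0.019, -0.0079, 0.2134, -0.463, -0.2326, 0.8691]
```

carry_out([
  [[0.019,-0.008,0.1,-0.463,-0.2326,0.869],[0.019,-0.008,0.1,-0.463,-0.2326,0.869],[0.019,-0.008,0.1,-0.463,-0.2326,0.869],[0.019,-0.008,0.1,-0.463,-0.2326,0.869],[0.019,-0.008,0.1,-0.463,-0.2326,0.869]],
])

```text
clock: 9.1
eef_pos: [513.1, 129.5, 294.0]
tcp_rot: [2.828, 0.059, 2.016]
contact_force: [0.4, 0.3, 0.3]
opening: 0.799
```

```bash
python3 m.py 130 0 0
```

```text
tgt [543.1 129.6 196.8] at [513.1 129.5 294. ] 9.1 [-0.0176, -0.0111, 0.2534, -0.187, -0.0985, 0.3589]
```

carry_out([
  [[-0.0176,-0.011,0.06,-0.187,-0.0985,0.359],[-0.0176,-0.011,0.12,-0.187,-0.0985,0.359],[-0.0176,-0.011,0.18,-0.187,-0.0985,0.359],[-0.0176,-0.011,0.253,-0.187,-0.0985,0.359],[-0.0176,-0.011,0.253,-0.187,-0.0985,0.359]],
])

```text
clock: 9.52
eef_pos: [541.9, 130.0, 194.9]
tcp_rot: [2.621, 0.001, 1.634]
contact_force: [0.1, -0.8, -0.6]
opening: 0.805
```

```bash
python3 m.py 60 0 0; python3 - <<'E'
from h import *
f=optics.grab_frame('wrist'); save(f,'w2')
for n in ['nest','module']:print([(d['point'],d['confidence']) for d in nets.tip_of(n,'wrist')[:1]])
hsv=cv2.cvtColor(f['img'],cv2.COLOR_RGB2HSV).astype(int)
m=(abs(hsv[...,0]-70)<20)&(hsv[...,1]>120)&(f['range_z']>0)
vs,us=np.nonzero(m); P=np.array([world(f,u,v) for u,v in zip(us,vs)]); P=P[(P[:,0]>560)&(P[:,0]<670)&(P[:,1]>85)&(P[:,1]<185)&(P[:,2]>50)]
Q=np.c_[P@uv,P@yv,P@nv]; (a,b),wh,ang=cv2.minAreaRect(Q[:,:2].astype(np.float32)); print(len(P),(a*uv+b*yv+np.median(Q[:,2])*nv).round(1),wh,ang)
E
```

```text
tgt [578.1 131.7 136.2] at [541.9 130.  194.9] 9.5167 [-0.0014, 0.0054, 0.1724, -0.0029, -0.0009, 0.0031]
[]
[([615.0, 138.3, 76.3], 0.7)]
2329 [610.5 133.6  85.4] (39.21072006225586, 68.22393798828125) 0.5484588146209717
```

View pics/w2.png

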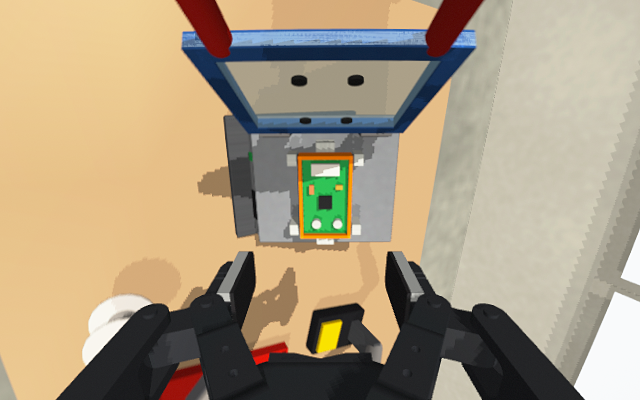

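The module is centred at column 325 between the fingers (midpoint about 321), and the open lid stands clear behind it. Descending along the deck normal.

carry_out([
  [[-0.0014,0.0104,0.06,-0.003,0,0.003],[-0.0014,0.0104,0.12,-0.003,0,0.003],[-0.0014,0.0104,0.18,-0.003,0,0.003],[-0.0014,0.0104,0.24,-0.003,0,0.003],[-0.0014,0.0104,0.24,-0.003,0,0.003]],
])

```text
clock: 10.08
eef_pos: [595.5, 131.9, 114.0]
tcp_rot: [2.619, 0.002, 1.634]
contact_force: [-0.6, -0.3, -0.2]
opening: 0.807
```

```bash
python3 m.py 5 2 0; python3 - <<'E'
from h import *
f=optics.grab_frame('wrist'); save(f,'w3')
f=optics.grab_frame('side'); save({'img':cv2.resize(f['img'][80:230,250:450],None,fx=4,fy=4)},'s5')
E
```

```text
tgt [607.2 133.5  89.5] at [595.5 131.9 114. ] 10.0833 [0.0022, -0.0048, 0.0677, -0.0011, 0.0006, 0.0036]
```

View pics/w3.png

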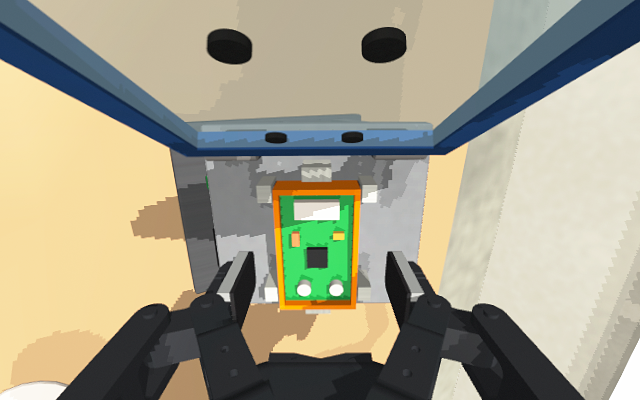

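View pics/s5.png

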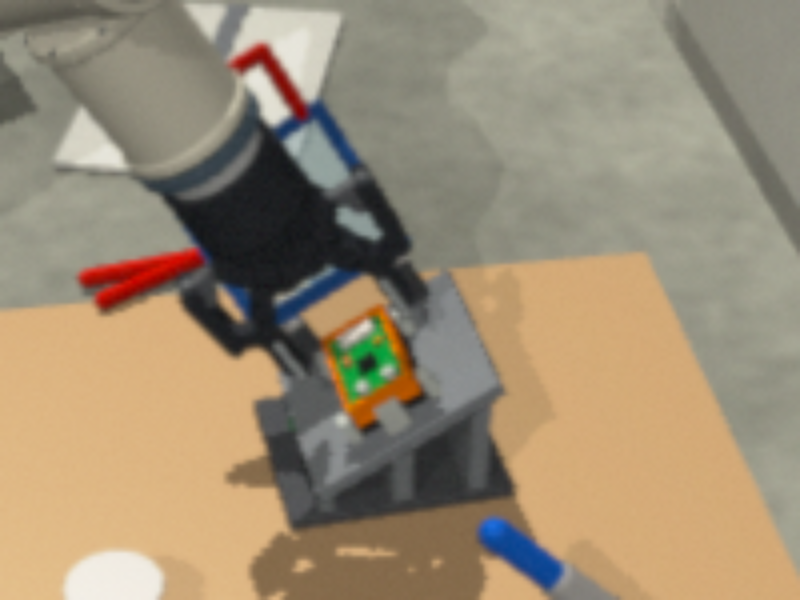

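The wrist view shows the module (275–360) midway between the fingers (250 and 388), over free deck. Completing the descent and closing.

carry_out([
  [[0.003,-0.003,0.025,0,0,0.003],[0.003,-0.003,0.05,0,0,0.003],[0.003,-0.003,0.068,0,0,0.003],[0.003,-0.003,0.068,0,0,0.003]],
])

```text
clock: 10.52
eef_pos: [607.4, 134.3, 93.1]
tcp_rot: [2.615, -0.0, 1.631]
contact_force: [-1.4, 0.1, -0.3]
opening: 0.798
```

```bash
python3 m.py 5 2 0
```

```text
tgt [607.2 133.5  89.5] at [607.4 134.3  93.1] 10.5167 [-0.002, -0.0049, 0.0074, 0.0024, -0.0002, -0.0001]
```

carry_out([
  [[-0.001,-0.003,0.0085,0,0,0],[-0.001,-0.003,0.0085,0,0,0]],
])

```text
clock: 10.68
eef_pos: [607.6, 133.9, 89.7]
tcp_rot: [2.616, -0.001, 1.631]
contact_force: [0.1, -0.5, -0.8]
opening: 0.806
```

carry_out([
  [[0,0,0,0,0,0],[0,0,0,0,0,0],[0,0,0,0,0,0],[0,0,0,0,0,0],[0,0,0,0,0,0]],
], hand=1, squeeze=40)

```text
clock: 11.1
eef_pos: [607.3, 134.0, 89.7]
tcp_rot: [2.616, -0.001, 1.631]
contact_force: [-10.0, -0.9, 14.4]
opening: 0.549
```

```bash
python3 m.py 75 2 0
```

```text
tgt [572.3 131.4 150.2] at [607.3 134.   89.7] 11.1 [-0.0013, -0.0001, -0.1747, 0.0023, -0.0007, -0.0004]
```

carry_out([
  [[0,0,-0.03,0,0,0],[0,0,-0.08,0,0,0],[0,0,-0.15,0,0,0],[0,0,-0.22,0,0,0],[0,0,-0.25,0,0,0]],
])

```text
clock: 11.52
eef_pos: [556.2, 131.3, 177.3]
tcp_rot: [2.616, -0.002, 1.631]
contact_force: [0.2, -0.2, -2.0]
opening: 0.529
```

```bash
python3 m.py 145 2 0; python3 - <<'E'
from h import *
f=optics.grab_frame('side'); save({'img':cv2.resize(f['img'][30:230,200:450],None,fx=3,fy=3)},'s6')
E
```

```text
tgt [537.4 129.3 210.8] at [556.2 131.3 177.3] 11.5167 [-0.002, 0.0009, -0.0961, 0.0018, -0.0023, -0.0007]
```

View pics/s6.png

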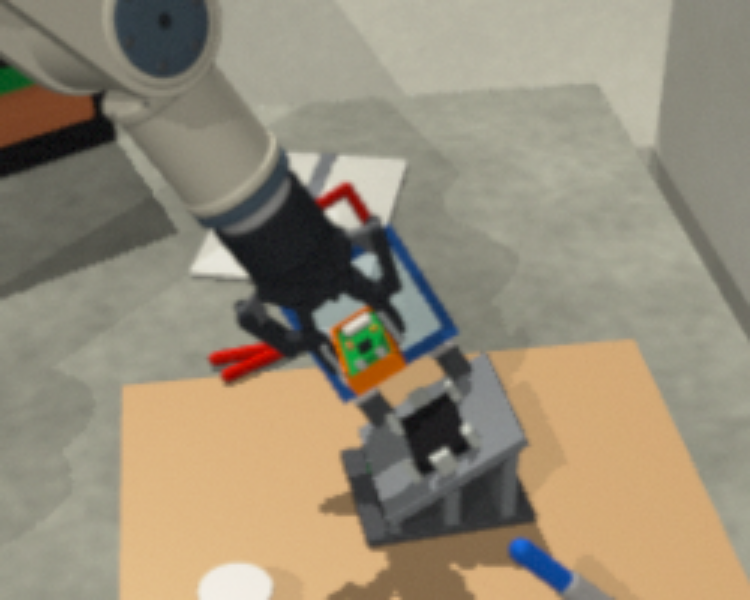

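The module is held at (365,345) in the crop, the nest is empty and the lid is still open. Carrying it to the blue tray and levelling on the way.

```bash
python3 p.py 520 60 270 -0.3
```

```text
[-0.1719, 0.0272, -0.2495, 0.4977, -0.0931, 0.3356] [557. 131. 178.] 11.5667 0.5270129698715467
```

carry_out([
  [[-0.17,0.027,-0.25,0.498,-0.093,0.3356],[-0.17,0.027,-0.25,0.498,-0.093,0.3356],[-0.17,0.027,-0.25,0.498,-0.093,0.3356],[-0.17,0.027,-0.25,0.498,-0.093,0.3356],[-0.17,0.027,-0.25,0.498,-0.093,0.3356]],
])

```text
clock: 11.98
eef_pos: [521.4, 59.9, 271.2]
tcp_rot: [3.087, -0.008, 1.304]
contact_force: [0.8, 0.1, -2.3]
opening: 0.528
```

```bash
python3 p.py 490 -120 260 -0.8
```

```text
[-0.4548, 0.0414, 0.0266, 0.0492, -0.0217, 0.5092] [521.  60. 271.] 11.9833 0.528063802730945
```

carry_out([
  [[-0.1,0.01,0.0266,0.049,-0.022,0.509],[-0.2,0.02,0.0266,0.049,-0.022,0.509],[-0.3,0.03,0.0266,0.049,-0.022,0.509],[-0.4,0.04,0.0266,0.049,-0.022,0.509],[-0.455,0.041,0.0266,0.049,-0.022,0.509]],
])

```text
clock: 12.4
eef_pos: [489.4, -122.6, 255.6]
tcp_rot: [3.141, 0.004, 0.766]
contact_force: [0.8, 0.2, -1.3]
opening: 0.527
```

```bash
python3 p.py 474 -290 220 -1.3
```

```text
[-0.3177, 0.2747, 0.0902, 0.0014, 0.0033, 0.4734] [ 489. -123.  256.] 12.4 0.5271397148919107
```

carry_out([
  [[-0.07,0.06,0.02,0,0,0.473],[-0.14,0.12,0.04,0,0,0.473],[-0.21,0.18,0.06,0,0,0.473],[-0.28,0.24,0.08,0,0,0.473],[-0.318,0.275,0.09,0,0,0.473]],
])

```text
clock: 12.82
eef_pos: [474.9, -290.2, 219.2]
tcp_rot: [3.139, 0.003, 0.27]
contact_force: [0.1, -0.2, -1.3]
opening: 0.53
```

```bash
python3 p.py 474 -354 130 -1.535
```

```text
[-0.0442, 0.1525, 0.2234, 0.0023, 0.0023, 0.224] [ 475. -290.  219.] 12.8167 0.5299451323426176
```

carry_out([
  [[-0.01,0.04,0.05,0.002,0.002,0.224],[-0.02,0.08,0.1,0.002,0.002,0.224],[-0.035,0.12,0.15,0.002,0.002,0.224],[-0.044,0.1525,0.2,0.002,0.002,0.224],[-0.044,0.1525,0.223,0.002,0.002,0.224]],
])

```text
clock: 13.23
eef_pos: [474.6, -352.4, 128.6]
tcp_rot: [-3.141, 0.001, 0.043]
contact_force: [0.1, 0.8, -1.8]
opening: 0.528
```

carry_out([
  [[0,0,0,0,0,0],[0,0,0,0,0,0]],
])

```text
clock: 13.4
eef_pos: [475.2, -350.2, 131.0]
tcp_rot: [-3.141, 0.001, 0.044]
contact_force: [-0.5, 0.2, -0.4]
opening: 0.531
```

```bash
python3 p.py 474 -354 60 -1.535;python3 - <<'E'
from h import *
s,p,R=state()
f=optics.grab_frame('wrist'); save(f,'w4')
F=optics.grab_frame('side'); save({'img':cv2.resize(F['img'][200:400,200:450],None,fx=3,fy=3)},'s7')
for c,f in (('side',F),('top',optics.grab_frame('top'))):
  hsv=cv2.cvtColor(f['img'],cv2.COLOR_RGB2HSV).astype(int)
  k=((abs(hsv[...,0]-70)<20)&(hsv[...,1]>120))|((abs(hsv[...,0]-14)<6)&(hsv[...,1]>180))
  k&=f['range_z']>0
  vs,us=np.nonzero(k); P=np.array([world(f,u,v) for u,v in zip(us,vs)])
  P=P[(np.linalg.norm(P-p,axis=1)<70)]
  print(c,len(P),P.min(0).round(),P.max(0).round(),np.percentile(P[:,2],[2,50,98]).round(1))
  print([(d['point'],d['confidence']) for d in nets.tip_of('module',c)[:1]],[(d['point'],d['confidence']) for d in nets.tip_of('pass_tray',c)[:1]])
E
```

```text
[-0.0033, 0.0095, 0.1774, -0.0009, 0.0008, 0.0081] [ 475. -350.  131.] 13.4 0.5307806280580557
side 464 [ 436. -382.  112.] [ 511. -325.  184.] [115.8 125.2 132. ]
[([474.6, -352.0, 111.3], 0.74)] [([473.1, -353.5, 3.5], 0.71)]
top 181 [ 436. -373.  111.] [ 510. -322.  178.] [115.6 124.8 132.1]
[([474.6, -351.2, 118.9], 0.68)] [([478.1, -351.9, -1.2], 0.78)]
```

View pics/w4.png

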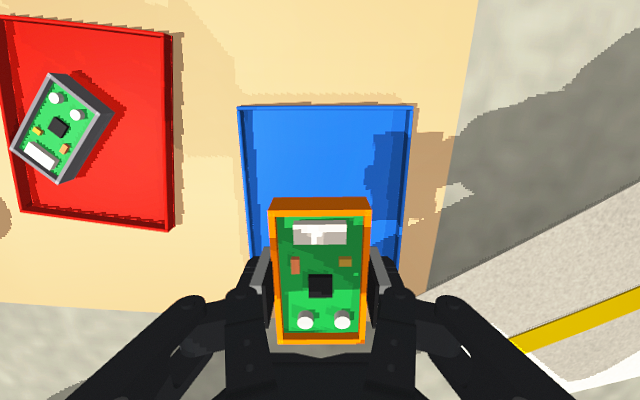

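View pics/s7.png

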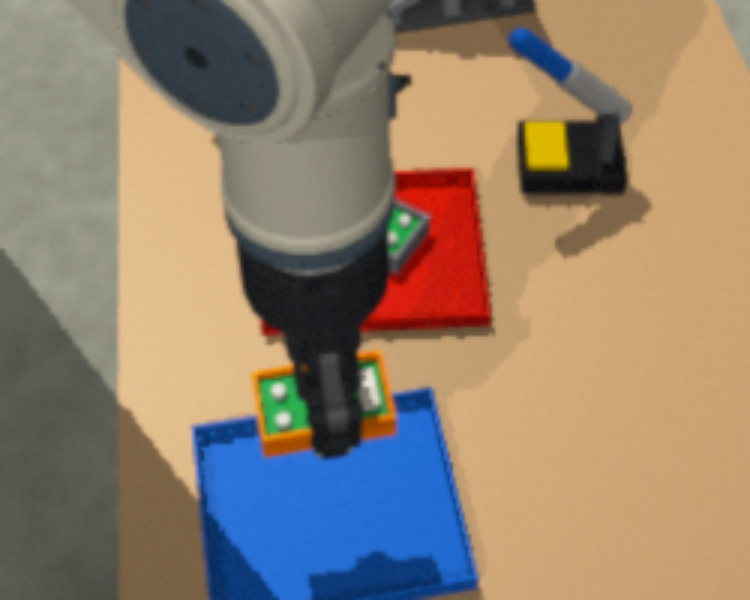

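The module is held level with its board up, lined up with the tray, and centred over it at about (475,-351). Lowering.

carry_out([
  [[-0.002,0.006,0.05,0,0,0],[-0.002,0.006,0.1,0,0,0],[-0.002,0.006,0.15,0,0,0],[-0.002,0.006,0.2,0,0,0],[-0.002,0.006,0.22,0,0,0]],
])

```text
clock: 14.17
eef_pos: [473.9, -352.5, 41.4]
tcp_rot: [-3.14, 0.002, 0.044]
contact_force: [0.0, 0.2, -0.6]
opening: 0.531
```

carry_out([
  [[0,0,0.005,0,0,0],[0,0,0.01,0,0,0],[0,0,0.015,0,0,0],[0,0,0.018,0,0,0],[0,0,0.018,0,0,0]],
])

```text
clock: 14.58
eef_pos: [475.2, -353.7, 36.8]
tcp_rot: [3.14, -0.001, 0.044]
contact_force: [0.2, 0.5, -1.5]
opening: 0.534
```

carry_out([
  [[0,0,0.006,0,0,0],[0,0,0.012,0,0,0],[0,0,0.018,0,0,0],[0,0,0.024,0,0,0],[0,0,0.024,0,0,0]],
])

```text
clock: 15.0
eef_pos: [474.4, -353.2, 25.9]
tcp_rot: [-3.141, 0.001, 0.044]
contact_force: [0.5, 0.4, -1.0]
opening: 0.527
```

carry_out([
  [[0,0,0.002,0,0,0],[0,0,0.004,0,0,0],[0,0,0.006,0,0,0],[0,0,0.006,0,0,0]],
])

```text
clock: 15.33
eef_pos: [474.7, -353.4, 23.9]
tcp_rot: [3.141, 0.0, 0.044]
contact_force: [0.2, 0.4, -1.2]
opening: 0.53
```

carry_out([
  [[0,0,0.002,0,0,0],[0,0,0.004,0,0,0],[0,0,0.005,0,0,0],[0,0,0.005,0,0,0]],
])

```text
clock: 15.67
eef_pos: [474.9, -353.5, 22.9]
tcp_rot: [3.141, -0.0, 0.044]
contact_force: [-2.9, 1.6, 10.2]
opening: 0.526
```

carry_out([
  [[0,0,0.002,0,0,0],[0,0,0.004,0,0,0],[0,0,0.004,0,0,0]],
])

```text
clock: 15.92
eef_pos: [474.9, -353.5, 22.8]
tcp_rot: [3.141, -0.0, 0.044]
contact_force: [-7.1, 4.8, 27.6]
opening: 0.526
```

Contact is made. Backing off slightly and releasing.

carry_out([
  [[0,0,-0.004,0,0,0],[0,0,-0.006,0,0,0]],
])

```text
clock: 16.08
eef_pos: [475.1, -353.6, 23.5]
tcp_rot: [3.141, -0.001, 0.044]
contact_force: [0.2, 0.8, -1.3]
opening: 0.524
```

carry_out([
  [[0,0,0,0,0,0],[0,0,0,0,0,0],[0,0,0,0,0,0],[0,0,0,0,0,0]],
], hand=0.22)

```text
clock: 16.42
eef_pos: [474.7, -353.3, 22.6]
tcp_rot: [3.141, 0.0, 0.044]
contact_force: [-0.1, -0.3, 0.5]
opening: 0.784
```

carry_out([
  [[0,0,-0.03,0,0,0],[0,0,-0.08,0,0,0],[0,0,-0.16,0,0,0],[0,0,-0.24,0,0,0],[0,0,-0.32,0,0,0]],
])

```text
clock: 16.83
eef_pos: [474.5, -353.2, 152.8]
tcp_rot: [3.141, 0.0, 0.044]
contact_force: [0.6, -0.1, 0.4]
opening: 0.779
```

carry_out([
  [[0.05,-0.2,-0.1,0,0,0],[0.05,-0.3,-0.15,0,0,0],[0.05,-0.4,-0.2,0,0,0],[0.05,-0.4,-0.2,0,0,0]],
])

```text
clock: 17.17
eef_pos: [487.0, -203.4, 226.4]
tcp_rot: [3.141, -0.001, 0.043]
contact_force: [0.9, 0.3, -0.5]
opening: 0.784
```

```bash
python3 - <<'E'
from h import *
print(sense()['clock'],sense()['eef_pos'])
for c in ['side','top']:
  f=optics.grab_frame(c); save(f,c+'9')
  for n in ['module','pass_tray','lid_bar','reject_module','spool','iron_stand','pliers']: print(c,n,[(np.round(d['point'],1),round(d['confidence'],2)) for d in nets.tip_of(n,c)[:1]])
  hsv=cv2.cvtColor(f['img'],cv2.COLOR_RGB2HSV).astype(int)
  k=((abs(hsv[...,0]-70)<20)&(hsv[...,1]>120))|((abs(hsv[...,0]-14)<6)&(hsv[...,1]>180)); k&=f['range_z']>0
  vs,us=np.nonzero(k); P=np.array([world(f,u,v) for u,v in zip(us,vs)]); P=P[(P[:,1]<-290)&(P[:,1]>-430)&(P[:,0]>400)&(P[:,0]<560)&(P[:,2]<80)]
  print(cv2.minAreaRect(P[:,:2].astype(np.float32)),np.percentile(P[:,2],[5,50,95]).round(1), np.linalg.svd(P-P.mean(0))[2][2].round(3))
E
```

```text
17.1667 [ 487.03502796 -203.44154892  226.43245118]
side module [(array([ 472.3, -357.2,    1. ]), 0.82)]
side pass_tray [(array([ 476.6, -353.3,    5.8]), 0.79)]
side lid_bar [(array([ 475. , -351. ,    3.4]), 0.51)]
side reject_module [(array([ 523.2, -135.9,    1.5]), 0.85)]
side spool [(array([441.3,   0.7,  -2.6]), 0.63)]
side iron_stand [(array([687.3, -89.9,   0.8]), 0.6)]
side pliers []
((473.19464111328125, -354.421142578125), (73.3689193725586, 47.320213317871094), 4.135073184967041) [ 8.5 16.2 21.6] [-0.006  0.056 -0.998]
top module [(array([ 474. , -354.1,    8.5]), 0.93)]
top pass_tray [(array([622.1, 130.9,   1.4]), 0.53)]
top lid_bar [(array([522.2, 252.8, 222.3]), 0.93)]
top reject_module [(array([ 524.4, -136.6,    2.7]), 0.81)]
top spool [(array([ 4.343e+02, -0.000e+00, -2.000e-01]), 0.89)]
top iron_stand [(array([ 6.899e+02, -9.790e+01, -3.000e-01]), 0.85)]
top pliers [(array([509.9, 373.8,  -0. ]), 0.92)]
((470.1007995605469, -354.8492736816406), (64.83440399169922, 46.232757568359375), 2.7649197578430176) [10.9 15.2 20.5] [-0.003  0.026  1.   ]
```

View pics/side9.png

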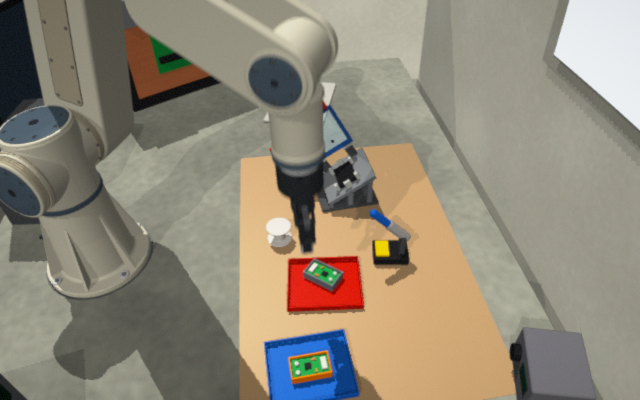

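View pics/top9.png

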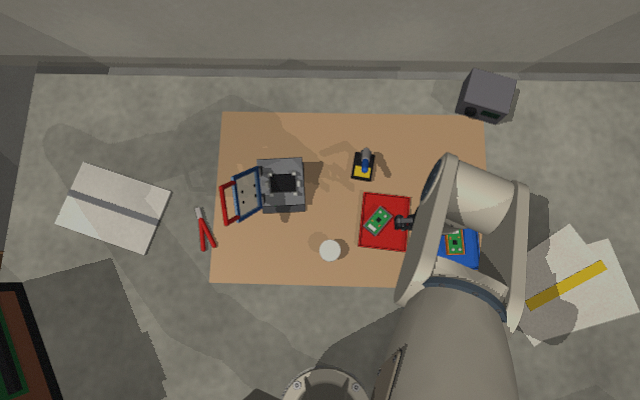

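The module lies flat and square in the blue tray: side view (311,366), overhead (455,242). The lid is open at overhead (240,195), the arm is clear and the other items look unmoved. Handing in.

```bash
python3 -c "
from h import *
print(r.sign_off(), sense()['clock'], sense()['contact_force'])"
```

```text
the job is handed in; nothing more can be done
the job is handed in; nothing more can be done
```

I opened the lid, moved the orange module to the blue tray and handed the job in at about 17 s of the 67 s allowed. No verdict was reported.

I gripped the red bar, swung the lid over past vertical and released it at about 1.9 rad, and it stayed open by itself. I then lifted the module out along the deck normal, levelled and turned it, and lowered it until it touched the tray floor. That last press reached about 28 N, so I backed off before letting go.

**Module:** it is centred near (473, −354) mm, a few mm at most from the tray's middle, and its long side is within about 0.03 rad of the tray's. The board is up and its top is at about 21 mm, which is where it should be on the tray floor. It looks flat, but one rough plane fit from the side camera read 0.056 rad of tilt and the overhead fit 0.026 rad, so tilt is the least certain of these figures.

**Lid:** the bar sat at about (522, 253, 222) mm in the overhead view, which is close to the 2.0 rad stop.

**Other items:** the grey module, spool, iron stand and pliers measured where they started, within the networks' few-mm error (8 mm at most).

**Checks that disagreed:**
- The side-camera network placed the lid bar inside the blue tray, with confidence 0.51.
- The overhead network placed the blue tray at the fixture, with confidence 0.53.
- The side camera did not report the pliers in the last check.

The first two contradicted both pictures, so I discounted them.

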